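# Uncover a calibration ball and hold it over the inspection camera

## Task

Take the square dust cover off the sample tray without spilling the steel ball, turn the cover over and stand it mouth up, wholly on the rubber pad, and let go of it. Then lift the tray (it has an upright handle), keep it close to level so that the ball stays in its pocket, and finish while holding it still and level with the ball's pocket centred about 10 cm above the lens of the upward-looking camera: do not put it down or let go. Leave everything else where it is.

Things in the scene. Friction and masses are not known exactly. Their poses are not given: they have to be found in the camera images.
- cover_center (a point): Centre (half-way up) of the dust cover: a square aluminium cup, 46 x 46 mm outside, 52 mm tall, walls 3 mm, closed end 4 mm thick, about 0.11 kg. It starts mouth down on the tray, over the ball and its pocket. Its z axis points from the mouth to the closed end (up at the start); x and y are square to its flat sides.
- tray_handle (a point): On the upright black handle at the middle of the sample tray, 43 mm above the tray's underside, 15 mm below the handle's top. Loose flat aluminium tray 170 (x) x 84 (y) x 12 mm, ~0.36 kg. The handle is a fin 30 mm long (x), 12 mm thick (y), 46 mm above the plate. Axes are the tray's, z up. 52 mm away along +x and -x are round pockets 23 mm wide, 3 mm deep; the covered +x one holds the ball.
- tray_pocket (a point): Centre of the pocket with the ball, at the level of the plate's upper face (12 mm above the tray's underside, 31 mm below the height of tray_handle, 52 mm along tray +x from it). The axes are the tray's.
- ball_center (a point): Centre of the loose steel ball, 20 mm across, 0.033 kg. It lies in the pocket with a few mm of play and its top stands 17 mm above the tray's upper face; it rolls over the pocket's 3 mm rim if the tray tips about 40 degrees.
- pad: Dark square rubber clean pad, 180 x 180 mm, 2 mm thick, fixed flat on the bench. Origin under its centre, on the bench; x and y along its edges.
- camera_lens (a point): Centre of the lens of an inspection camera that looks straight up: a fixed upright white drum 80 mm across, 50 mm tall, with a ring of small lights. This point is on its top, 50 mm above the bench; z up.
- beaker: small glass beaker, 60 mm across, 65 mm tall, open side up; bystander. Origin under its centre
- dish: flat glass dish, 90 mm across, 14 mm tall; bystander. Origin under its centre
- wash_bottle: white plastic bottle, 60 mm across, 150 mm tall; bystander. Origin under its centre
- jar: amber glass jar, 56 mm across, 70 mm tall; bystander. Origin under its centre
- stub_box: grey open box with small compartments, 110 x 75 mm, 24 mm tall; bystander. Origin under its centre
- screwdriver: screwdriver, 150 mm long, lying flat; bystander. Origin on the bench under it
- round_cap: solid round aluminium cap, 54 mm across, 45 mm tall; bystander, not the square cover. Origin under its centre

How it is judged:
On the way, in this order (a step that is already met when the one before it is completed fails the run):
1. the cover stands mouth up on the pad, let go, with the tray still on the bench and the ball in its pocket (angle between cover_center's own z axis and vertical above 3.04 rad and height (world z) of cover_center between 0.023 and 0.034 m and x of cover_center in the frame of pad between -0.07 and 0.07 m and y of cover_center in the frame of pad between -0.07 and 0.07 m and contact force between the fingers and cover below 0.05 N and distance between ball_center and tray_pocket below 0.0125 m and height (world z) of tray_pocket below 0.03 m), for 0.3 s.
2. the tray is lifted off the bench with the ball in its pocket (height (world z) of tray_pocket above 0.07 m and distance between ball_center and tray_pocket below 0.0125 m), for 0.2 s.
At the end, for the whole second after the job is handed in: The cover stands mouth up (6 degrees) on the pad, centre within 70 mm of the pad's along each edge, untouched. The gripper alone holds the tray, still and level within 0.10 rad, the ball in its pocket, the pocket within 20 mm sideways of the lens and 50 to 160 mm above it (angle between cover_center's own z axis and vertical above 3.04 rad and height (world z) of cover_center between 0.023 and 0.034 m and x of cover_center in the frame of pad between -0.07 and 0.07 m and y of cover_center in the frame of pad between -0.07 and 0.07 m and contact force between each of the fingers, tray and cover below 0.05 N and linear speed of each of cover, tray below 0.02 m/s and horizontal distance between tray_pocket and camera_lens below 0.02 m and z of tray_pocket in the frame of camera_lens between 0.05 and 0.16 m and angle between tray_pocket's own z axis and vertical below 0.1 rad and distance between ball_center and tray_pocket below 0.0125 m and contact force between the fingers and tray above 1 N and contact force between tray and camera below 0.05 N and contact force between the fingers and ball below 0.05 N); the arm keeps its last pose, push and grip.
It fails at once if the ball leaves its pocket (distance between ball_center and tray_pocket above 0.016 m).
It fails at once if the tray is tipped more than 20 degrees (angle between tray_pocket's own z axis and vertical above 0.35 rad).
It fails at once if a bystander is moved more than 30 mm (distance of any of beaker, dish, wash_bottle, jar, stub_box, screwdriver, round_cap from where it was at the start of the episode above 0.03 m).
It also fails if it takes over 72 s, if anything falls off the work surface, if the arm or the gripper's body presses on something with over 40 N, if the wrist force passes 120 N, or if a joint passes its speed limit or range.

## Robot

A 6-joint arm with a two-finger parallel gripper is mounted at the origin on the work surface. World frame = base frame: x ahead of the robot, y to its left, z up, the work surface at z = 0. Lengths are in m, angles in rad, forces in N, time in s.
With the tool pointing down it reaches from about 0.375 to 0.975 m from the base axis. Payload 3.8 kg.
Tool frame: the origin (TCP) lies on the centre line of the jaws, within the pads' length; the fingertips stand 17 mm ahead of it and the grasp point (between the pads) lies 2 mm behind it (bot.tip_extent is the distance from the TCP to the fingertips, in m); z points along the fingers, y is the line along which they close (so a half turn about z gives the same grasp; the last joint's range is limited). The gripper opens to 85 mm and grips with 20 to 120 N. Pads are 22 mm wide; open, the fingers measure 114 mm over their backs; the gripper's body (76 mm by 85 mm) begins 54 mm behind the grasp point. The pads swing forward as they close: fully open they stand 13 mm farther back than shut.
Start: joints at [1.134, 0.264, 1.604, -0, 1.274, -0.037], TCP at [0.263, 0.622, 0.248] pointing down, gripper open.
Joint ranges: [-2.63, 2.63], [-0.94, 2.18], [0.31, 2.57], [-1.31, 4.45], [0, 2.66], [-2.55, 2.55]. Speed limits (rad/s): [2.57, 2.57, 3.14, 3.14, 3.14, 3.14].

## Interface

Orientations are given as a rotation vector (axis times angle).
In Python, from workcell import readout, read_camera, finish_job, bot gives the robot as it stands.
- The arm moves only by the tool jog_arm, never from a script. Its argument "deltas" is one flat list of numbers, 7 for each row, row after row: the shift along the tool's x, y, z in m, then the turn, a rotation vector about the tool's x, y, z in degrees, then the gripper command: -1 is shut, 1 is fully open, values between are in proportion. A call has 1 to 8 rows; each row is the pose to reach, as a shift and turn from the pose commanded when the call began, along the tool's axes at that moment; what a row does not reach only later rows make up. A row lasts 1/10 s, in which the tool goes at most 50 mm and 8.59 degrees, less where a joint would pass 70% of its speed; a pose out of reach is approached as far as the arm can. A call with a gripper value outside its range is refused whole. The fingers move at their own pace and stop on an object; "squeeze" is the grip in N (left out, the last holds). Time passes only in rows, so rows that repeat a pose let the fingers close. It gives the time, the measured TCP pose, the force, the opening and the grip force at its end, in the units of the state.
- readout.read_state(): the state, without advancing time (a new reading comes with each control period).
- read_camera(name): name is "scene" or "side" or "wrist"; returns a dict with "color" (420x560x3 uint8, blue, green, red), "fx", "fy", "cx", "cy" (pixels), "origin" and "attitude" of the camera in the world. Camera axes: x right, y down, z forward; pixel columns grow to the right and rows downward; lengths in m; the calibration is good to about 2 mm. A picture is of the moment at which its call begins. There is no depth.
- finish_job(): hands the job in; it is judged then, once.
The state is a dict: "time": time; "q": joint angles; "joint_vel": joint speeds; "joint_torque": joint torques, N m; "tool_pos": TCP position; "tcp_rot": TCP orientation; "wrist_force": force on the tool from outside, world axes, zero at the start; "torque": the same for the moment, N m; "width": opening from 0.0 (shut) to 1.0 (fully open); "grip_force": force on a finger pad.
Only numpy, scipy, OpenCV 4.12 (cv2) and the standard library are available. Lean on these libraries where they do the work, as an engineer would, in place of code of your own. Each camera call takes 0.05 s, during which the arm holds its last target. There are 200 camera calls.

## Working session

There is one attempt and no reset: what is moved stays moved. The work goes in short steps, Python scripts to look and compute and a tool call to move; the robot and the scene stay as the last step left them, time stands still between calls to the robot, and variables do not carry over. Pictures are saved under pics/ and viewed, at most 10 in all, crops included, and the job is handed in when it is done.

Besides the shell and the picture viewer there is one more tool, called after ">>>" as name(argument=value, ...), one argument or row to a line, values as JSON. jog_arm: Moves the arm, as the interface text tells. Its arguments: {"type":"object","properties":{"deltas":{"type":"array"},"squeeze":{"type":"number"}},"required":["deltas"]}

```bash
mkdir -p pics; ls
cat > h.py <<'E'
import numpy as np, cv2
from scipy.spatial.transform import Rotation as R
from workcell import readout, read_camera, finish_job, bot
def att(c):
    a=np.array(c["attitude"],float)
    return a if a.shape==(3,3) else R.from_rotvec(a).as_matrix() if a.size==3 else R.from_quat(a).as_matrix()
def ray(c,u,v,z):
    d=att(c)@np.array([(u-c["cx"])/c["fx"],(v-c["cy"])/c["fy"],1.])
    o=np.array(c["origin"]); return o+d*(z-o[2])/d[2]
def proj(c,p):
    q=att(c).T@(np.array(p)-np.array(c["origin"])); return c["fx"]*q[0]/q[2]+c["cx"],c["fy"]*q[1]/q[2]+c["cy"]
def totool(p):
    s=readout.read_state(); return R.from_rotvec(s["tcp_rot"]).as_matrix().T@(np.array(p)-np.array(s["tool_pos"]))
E
python3 - <<'E'
from h import *
import pickle
ims={}
for n in("scene","side","wrist"):
    c=read_camera(n); ims[n]=c; cv2.imwrite(f"pics/{n}0.png",c["color"]); print(n,c["fx"],c["cx"],c["cy"],np.round(c["origin"],3),np.round(c["attitude"],3).tolist())
pickle.dump(ims,open("ims0.pkl","wb"))
cv2.imwrite("pics/all0.png",cv2.resize(np.hstack([ims["scene"]["color"],ims["side"]["color"]]),(800,300)))
print(readout.read_state())
E
```

```text
pics
scene 436.52736390763334 278.5458008613411 207.7525240477209 [1.025 0.265 0.984] [-1.339, -2.483, 0.654]
side 500.43021017591565 271.1562492429969 209.63324897835108 [ 0.114 -1.033  0.984] [-2.214, 0.499, -0.228]
wrist 295.3281112450855 281.6139918227433 208.65587677748158 [0.19  0.652 0.373] [2.394, 1.587, 0.243]
{'time': 0.15, 'q': array([ 1.13413020e+00,  2.64612313e-01,  1.60508273e+00,  7.26590762e-06,
        1.27366583e+00, -3.68696245e-02]), 'joint_vel': array([-0.00051206, -0.00140233, -0.00362259, -0.00119997,  0.00196264,
        0.00120495]), 'joint_torque': array([-1.65294590e-03, -5.15907204e+01, -3.67960024e+01, -2.80399190e-04,
        8.09993595e-03, -4.88397836e-05]), 'tool_pos': array([0.26248484, 0.62129204, 0.24721416]), 'tcp_rot': array([-6.23744184e-01, -3.07861853e+00,  2.69711219e-03]), 'wrist_force': array([-1.03487427, -0.54483126,  0.39031136]), 'torque': array([ 0.0116806 , -0.02221888, -0.01905122]), 'grip_force': 0.0, 'width': 0.9998504148364081}
```

View pics/scene0.png

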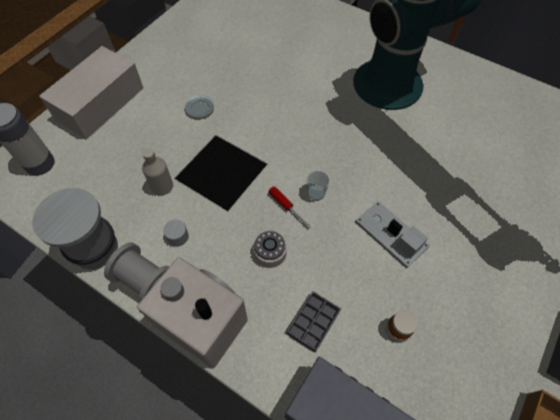

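View pics/side0.png

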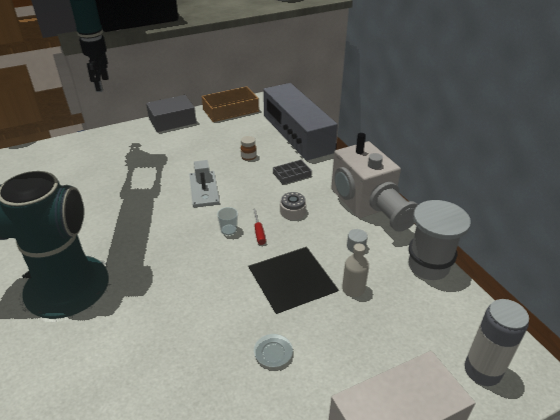

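The views show the tray near scene px (393,233), with the cover at (409,241). The pad is at (221,172), the lens drum at (270,246) and the round cap at (176,232). Next I measure these and look at what `bot` offers.

Run:
```python
from h import *
import pickle
ims=pickle.load(open("ims0.pkl","rb"))
print([a for a in dir(bot) if a[0]!='_'])
print({a:getattr(bot,a) for a in dir(bot) if a[0]!='_' and not callable(getattr(bot,a))})
for n,seed in(("scene",(221,172)),("side",(293,277))):
    c=ims[n]; m=(c["color"].max(2)<40).astype(np.uint8)
    k,l,st,ce=cv2.connectedComponentsWithStats(m); i=l[seed[1],seed[0]]
    cn,_=cv2.findContours((l==i).astype(np.uint8),0,2); q=cv2.approxPolyDP(cn[0],8,True)[:,0]
    P=np.array([ray(c,u,v,.002) for u,v in q]); print(n,"pad",np.round(P[:,:2],3).tolist(),P.mean(0).round(3), np.linalg.norm(np.diff(P,axis=0),axis=1).round(3))
s=ims["scene"]["color"][185:285,340:450]; d=ims["side"]["color"][145:225,170:330]
cv2.imwrite("pics/crop1.png",np.vstack([cv2.resize(s,(396,360),interpolation=2),]))
a=cv2.resize(ims["scene"]["color"][190:275,345:440],None,fx=4,fy=4,interpolation=2)
b=cv2.resize(ims["side"]["color"][150:235,180:275],None,fx=4,fy=4,interpolation=2)
cv2.imwrite("pics/crop1.png",np.hstack([a,b]))
for n,px in(("scene",(270,243)),("side",(293,200))): print(n,"lens",ray(ims[n],*px,.05).round(3))
```

```text
['MotionError', 'tip_extent']
{'tip_extent': 0.017}
scene pad [[0.46, -0.32], [0.632, -0.32], [0.632, -0.146], [0.462, -0.146]] [ 0.547 -0.233  0.002] [0.172 0.174 0.17 ]
side pad [[0.631, -0.147], [0.469, -0.152], [0.457, -0.313], [0.631, -0.321]] [ 0.547 -0.233  0.002] [0.162 0.162 0.174]
scene lens [0.671 0.011 0.05 ]
side lens [0.671 0.008 0.05 ]
```

View pics/crop1.png

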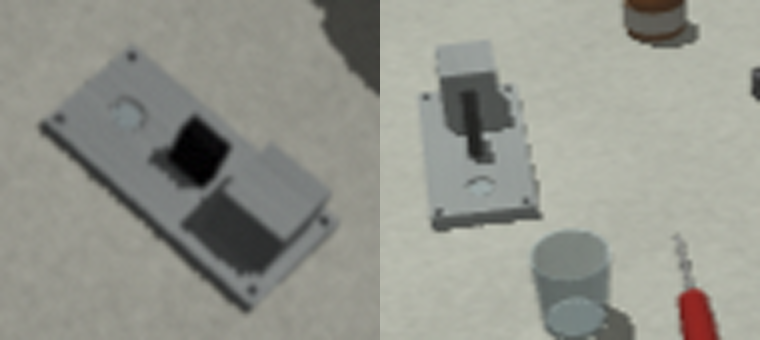

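View pics/wrist0.png

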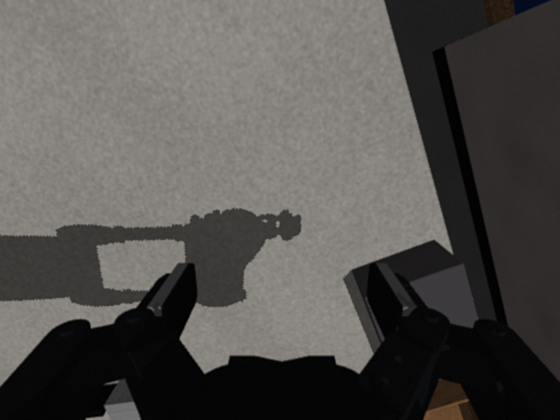

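Left is the scene crop: screw holes at (131,56), (60,118), (323,222) and (252,289), and the cover's top face to the lower right of the handle. Right is the side crop: holes at (426,97), (509,88), (439,212) and (526,200), and the cover's top face around (466,58).

Run:
```python
from h import *
import pickle
ims=pickle.load(open("ims0.pkl","rb"))
def go(n,off,pts,z):
    return np.array([ray(ims[n],off[0]+(x+.5)/4-.5,off[1]+(y+.5)/4-.5,z) for x,y in pts])[:,:2]
S=(345,190);D=(180-95,150)
for n,o,p in(("scene",S,[(131,56),(60,118),(252,289),(323,222)]),("side",D,[(509,88),(426,97),(439,212),(526,200)])):
    P=go(n,o,p,.012); print(n,"holes",P.round(3).tolist(),P.mean(0).round(4))
    # long axis
    L=[(P[2]-P[1]),(P[3]-P[0])] if n=="scene" else [(P[0]-P[3]),(P[1]-P[2])]
    print([(np.linalg.norm(v).round(3),np.degrees(np.arctan2(v[1],v[0])).round(1)) for v in L])
for n,o,p in(("scene",S,[(271,143),(331,192),(289,243),(226,185)]),("side",D,[(436,47),(493,41),(498,71),(440,75)])):
    P=go(n,o,p,.064); print(n,"cover top",P.round(3).tolist(),P.mean(0).round(4),np.linalg.norm(np.roll(P,-1,0)-P,axis=1).round(3))
s=readout.read_state(); print(R.from_rotvec(s["tcp_rot"]).as_matrix().round(3))
```

```text
scene holes [[0.412, 0.17], [0.477, 0.153], [0.516, 0.304], [0.452, 0.321]] [0.4643 0.2369]
[(np.float64(0.156), np.float64(75.3)), (np.float64(0.157), np.float64(75.0))]
side holes [[0.518, 0.306], [0.451, 0.324], [0.411, 0.172], [0.478, 0.157]] [0.4645 0.2399]
[(np.float64(0.155), np.float64(74.9)), (np.float64(0.157), np.float64(75.5))]
scene cover top [[0.452, 0.271], [0.462, 0.314], [0.506, 0.307], [0.492, 0.261]] [0.4781 0.2885] [0.044 0.044 0.048 0.041]
side cover top [[0.463, 0.316], [0.508, 0.304], [0.497, 0.261], [0.453, 0.276]] [0.4799 0.2892] [0.047 0.044 0.047 0.041]
[[-0.921  0.389 -0.001]
 [ 0.389  0.921 -0.002]
 [ 0.    -0.002 -1.   ]]
```

>>> jog_arm(
  deltas=[-0.329,-0.222,0.09,0,0,82,1,-0.329,-0.222,0.09,0,0,82,1,-0.329,-0.222,0.09,0,0,82,1,-0.329,-0.222,0.09,0,0,82,1,-0.329,-0.222,0.09,0,0,82,1,-0.329,-0.222,0.09,0,0,82,1,-0.329,-0.222,0.09,0,0,82,1,-0.329,-0.222,0.09,0,0,82,1],
)

```text
time: 0.95
tool_pos: [0.4763, 0.2931, 0.1593]
tcp_rot: [-2.26, -2.182, -0.0]
wrist_force: [1.1, 0.2, 0.3]
width: 0.996
grip_force: 0.0
```

```bash
cat >> h.py <<'E'
import json
def log():
    s=readout.read_state(); open("log.txt","a").write(json.dumps([s["q"].tolist(),s["tool_pos"].tolist(),s["tcp_rot"].tolist()])+"\n"); return s
def show(*pts):
    s=log(); M=R.from_rotvec(s["tcp_rot"]).as_matrix()
    print("t",round(s["time"],2),"pos",s["tool_pos"].round(4),"q",s["q"].round(2),"F",s["wrist_force"].round(1),"w",round(s["width"],3),"g",round(s["grip_force"],1)); print(M.round(3).tolist())
    for p in pts: print("to",p,(M.T@(np.array(p)-s["tool_pos"])).round(4))
    return s,M
def turn(M,T): return np.degrees(R.from_matrix(M.T@T).as_rotvec()).round(2)
def down(az): # tool down with y axis at azimuth az (deg)
    a=np.radians(az); y=np.array([np.cos(a),np.sin(a),0]); z=np.array([0,0,-1.]); return np.column_stack([np.cross(y,z),y,z])
E
python3 - <<'E'
from h import *
s,M=show((.479,.289,.15),(.479,.289,.042)); print(turn(M,down(-15)))
import pickle
ims=pickle.load(open("ims0.pkl","rb"))
for n,px,z in(("side",(356,290),0),("scene",(158,192),0),("scene",(152,155),.15),("side",(274,352),.007),("side",(228,215),.065),("scene",(176,226),.045),("scene",(281,200),.01),("scene",(401,322),.07),("scene",(313,322),.02)): print(n,px,ray(ims[n],*px,z).round(3))
E
```

```text
t 0.95 pos [0.4763 0.2931 0.1593] q [0.51 0.12 1.95 0.   1.08 0.54] F [1.1 0.2 0.3] w 0.996 g 0.0
[[0.035, 0.999, 0.0], [0.999, -0.035, 0.0], [0.0, 0.0, -1.0]]
to (0.479, 0.289, 0.15) [-0.004   0.0029  0.0093]
to (0.479, 0.289, 0.042) [-0.004   0.0029  0.1173]
[ 0.   -0.   12.99]
side (356, 290) [ 0.677 -0.34   0.   ]
scene (158, 192) [ 0.692 -0.332  0.   ]
scene (152, 155) [ 0.672 -0.321  0.15 ]
side (274, 352) [ 0.402 -0.423  0.007]
side (228, 215) [0.464 0.011 0.065]
scene (176, 226) [ 0.756 -0.205  0.045]
scene (281, 200) [ 0.538 -0.044  0.01 ]
scene (401, 322) [0.679 0.348 0.07 ]
scene (313, 322) [0.767 0.19  0.02 ]
```

>>> jog_arm(
  deltas=[-0.004,0.003,0.03,0,0,13,1,-0.004,0.003,0.03,0,0,13,1,-0.004,0.003,0.07,0,0,13,1,-0.004,0.003,0.09,0,0,13,1,-0.004,0.003,0.117,0,0,13,1,-0.004,0.003,0.117,0,0,13,1,-0.004,0.003,0.117,0,0,13,-1,-0.004,0.003,0.117,0,0,13,-1],
  squeeze=40,
)

```text
time: 1.75
tool_pos: [0.4796, 0.2915, 0.0443]
tcp_rot: [2.486, 1.92, 0.004]
wrist_force: [0.3, -1.0, -0.2]
width: 0.69
grip_force: 0.0
```

>>> jog_arm(
  deltas=[0,0,0,0,0,0,-1,0,0,0,0,0,0,-1,0,0,0,0,0,0,-1,0,0,0,0,0,0,-1],
)

```text
time: 2.15
tool_pos: [0.48, 0.2917, 0.0448]
tcp_rot: [2.486, 1.92, 0.006]
wrist_force: [0.1, 0.7, 7.3]
width: 0.536
grip_force: 41.8
```

Run:
```python
from h import *
show()
```

```text
t 2.15 pos [0.48   0.2917 0.0448] q [0.5  0.26 2.02 0.   0.86 0.76] F [0.1 0.7 7.3] w 0.536 g 41.8
[[0.253, 0.967, 0.003], [0.967, -0.253, 0.002], [0.003, 0.003, -1.0]]
```

>>> jog_arm(
  deltas=[0,0,-0.02,0,0,0,-1,0,0,-0.05,0,0,0,-1,0,0,-0.09,0,0,0,-1,0,0,-0.13,0,0,0,-1,0,0,-0.13,0,0,0,-1],
)

```text
time: 2.65
tool_pos: [0.4825, 0.293, 0.1801]
tcp_rot: [2.485, 1.919, 0.02]
wrist_force: [0.5, 1.0, 0.0]
width: 0.536
grip_force: 41.4
```

Run:
```python
from h import *
c=read_camera("side"); cv2.imwrite("pics/side1.png",cv2.resize(c["color"][100:240,150:330],None,fx=3,fy=3))
s,M=show((.59,-.24,.17)); print(turn(M,down(-22)))
s0=([1.13413020e+00,2.64612313e-01,1.60508273,0,1.27366583,-.037],[0.26248484,0.62129204,0.24721416],0)
D=[s0]+[json.loads(l) for l in open("log.txt")]
A=[];b=[]
for q,p,_ in D:
    t1=q[1];t2=q[1]+q[2];t3=t2+q[4]
    A+=[[1,0,np.sin(t1),np.sin(t2),np.cos(t2),np.sin(t3)],[0,1,np.cos(t1),np.cos(t2),-np.sin(t2),np.cos(t3)]]; b+=[np.hypot(p[0],p[1]),p[2]]
A=np.array(A);print(np.linalg.lstsq(A,b,rcond=None)[0].round(3),np.linalg.svd(A)[1].round(3))
A=A[:,[1,2,3,5]];r=np.linalg.lstsq(A,b,rcond=None);print(r[0].round(3),(A@r[0]-b).round(4))
```

```text
t 2.7 pos [0.4809 0.2921 0.177 ] q [ 0.5   0.1   1.93 -0.    1.1   0.76] F [-0.3 -0.6 -0.6] w 0.529 g 41.4
[[0.253, 0.967, 0.007], [0.967, -0.253, 0.004], [0.006, 0.006, -1.0]]
to (0.59, -0.24, 0.17) [-0.4872  0.2402  0.0057]
[ 0.32 -0.34  7.34]
[0.001 0.252 0.512 0.566 0.001 0.33 ] [3.981 2.833 0.255 0.21  0.12  0.004]
[0.233 0.511 0.566 0.312] [-0.0001  0.0001  0.0001  0.      0.0002 -0.0002 -0.0001  0.    ]
```

View pics/side1.png

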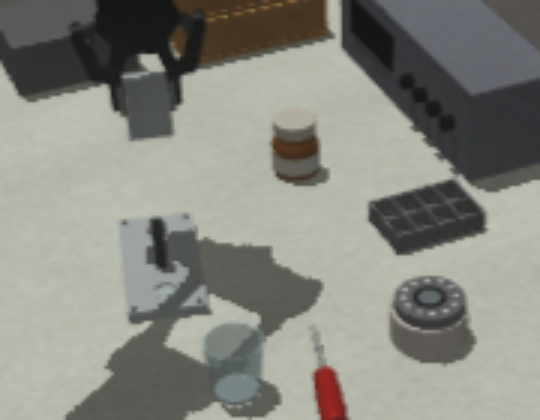

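The cover is in the jaws and lifted clear, with the tray still in place (handle at about (160,240) in the crop). I carry it over the pad and add a small tilt to identify the wrist kinematics.

>>> jog_arm(
  deltas=[-0.49,0.235,0.006,0,0,7,-1,-0.49,0.235,0.006,0,0,7,-1,-0.49,0.235,0.006,0,0,7,-1,-0.49,0.235,0.006,0,0,7,-1,-0.49,0.235,0.006,0,0,7,-1,-0.49,0.235,0.006,0,0,7,-1,-0.49,0.235,0.006,0,0,7,-1,-0.49,0.235,0.006,0,0,7,-1],
)

```text
time: 3.5
tool_pos: [0.5532, -0.1036, 0.1664]
tcp_rot: [-2.597, -1.763, 0.003]
wrist_force: [1.4, -0.3, -0.7]
width: 0.535
grip_force: 41.3
```

>>> jog_arm(
  deltas=[-0.13,0.05,0,0,0,0,-1,-0.13,0.05,0,0,0,0,-1,-0.13,0.05,0,0,0,0,-1,-0.13,0.05,0,0,0,0,-1,-0.13,0.05,0,15,0,0,-1,-0.13,0.05,0,15,0,0,-1,-0.13,0.05,0,15,0,0,-1],
)

```text
time: 4.2
tool_pos: [0.5533, -0.2407, 0.1647]
tcp_rot: [-2.409, -1.635, 0.22]
wrist_force: [0.9, 0.5, -1.5]
width: 0.535
grip_force: 41.7
```

```bash
python3 - <<'E'
from h import *
s,M=show((.57,-.24,.17)); print(turn(M,down(-22)))
E
cat > kin.py <<'E'
from h import *
from scipy.optimize import least_squares
Ry=lambda a:R.from_euler('y',a); Rz=lambda a:R.from_euler('z',a)
lo=np.array([-2.63,-.94,.31,-1.31,0,-2.55]);hi=np.array([2.63,2.18,2.57,4.45,2.66,2.55])
def fk(q,P):
    h,L1,L2,Lt,d,g=P
    Rf=Rz(q[0])*Ry(q[1]+q[2]); Rt=Rf*Rz(q[3])*Ry(q[4])*Rz(q[5]+g)
    p=Rz(q[0]).apply([0,d,0])+[0,0,h]+(Rz(q[0])*Ry(q[1])).apply([0,0,L1])+Rf.apply([0,0,L2])+Rt.apply([0,0,Lt])
    return p,Rt
def fit():
    D=[([1.13413020e+00,2.64612313e-01,1.60508273,0,1.27366583,-.037],[0.26248484,0.62129204,0.24721416],[-6.23744184e-01,-3.07861853,2.69711219e-03])]+[json.loads(l) for l in open("log.txt")]
    def f(P):
        e=[]
        for q,p,r in D:
            pp,Rt=fk(q,P); e+=[*(pp-p),*(.2*(Rt.inv()*R.from_rotvec(r)).as_rotvec())]
        return e
    best=min((least_squares(f,[.25,.512,.566,.32,.025,g]) for g in(0,1.57,3.14,-1.57)),key=lambda r:r.cost)
    return best.x,np.abs(best.fun).max()
def ik(p,T,P,q0):
    T=R.from_matrix(T)
    def f(q):
        pp,Rt=fk(q,P); return [*(pp-p),*(.3*(Rt.inv()*T).as_rotvec())]
    r=least_squares(f,np.clip(q0,lo+.01,hi-.01),bounds=(lo,hi)); return r.x,np.abs(r.fun).max()
def tool(az,dn,roll=0): # z axis at azimuth az, dn deg below horizontal; y horizontal at roll 0 (left of z), roll about tool z
    a,b=np.radians([az,dn]); z=np.array([np.cos(a)*np.cos(b),np.sin(a)*np.cos(b),-np.sin(b)]); y=np.array([-np.sin(a),np.cos(a),0])
    return np.column_stack([np.cross(y,z),y,z])@R.from_euler('z',roll,degrees=True).as_matrix()
E
python3 - <<'E'
from kin import *
P,e=fit(); print(P.round(4),e)
for az in (-50,-22,0,20,40,60):
  for roll in (0,180):
    for x,y in((.547,-.233),(.60,-.26)):
      best=min((ik(np.array([x,y,.05]),tool(az,18,roll),P,[np.arctan2(y,x),.3,2.3,q4,1,q6]) for q4 in(1.5,2.5,0) for q6 in(-1.5,1.5)),key=lambda r:r[1])
      if best[1]<.003: print(az,roll,x,best[0].round(2))
E
```

```text
t 4.2 pos [ 0.5533 -0.2407  0.1647] q [-0.44  0.36  1.66 -0.02  1.39 -0.06] F [ 0.9  0.5 -1.5] w 0.535 g 41.7
[[0.369, 0.896, -0.246], [0.929, -0.356, 0.098], [0.001, -0.265, -0.964]]
to (0.57, -0.24, 0.17) [ 0.0068  0.0133 -0.0091]
[-15.35   0.02   0.35]
[0.2503 0.5113 0.5656 0.33   0.0249 1.5708] 0.0003018326272208327
-50 0 0.547 [-0.05  0.47  2.47  4.02  1.12  1.41]
-50 0 0.6 [-0.11  0.51  2.37  3.99  1.07  1.36]
-50 180 0.547 [-0.05  0.47  2.47  4.02  1.12 -1.73]
-50 180 0.6 [-0.11  0.51  2.37  3.99  1.07 -1.78]
-22 0 0.6 [-0.51  0.47  2.48  3.01  1.06  1.6 ]
-22 180 0.6 [-0.51  0.47  2.48  3.01  1.06 -1.54]
0 0 0.547 [-0.86  0.46  2.5   2.23  1.14  1.72]
0 0 0.6 [-0.8   0.5   2.39  2.26  1.09  1.78]
0 180 0.547 [-0.86  0.46  2.5   2.23  1.14 -1.42]
0 180 0.6 [-0.8   0.5   2.39  2.26  1.09 -1.37]
20 0 0.547 [-0.99  0.53  2.32  1.7   1.2   1.88]
20 0 0.6 [-0.93  0.57  2.21  1.73  1.17  1.95]
20 180 0.547 [-0.99  0.53  2.32  1.7   1.2  -1.26]
20 180 0.6 [-0.93  0.57  2.21  1.73  1.17 -1.19]
40 0 0.547 [-1.    0.62  2.09  1.32  1.34  2.01]
40 0 0.6 [-0.95  0.67  1.98  1.35  1.33  2.08]
40 180 0.547 [-1.    0.62  2.09  1.32  1.34 -1.13]
40 180 0.6 [-0.95  0.67  1.98  1.35  1.33 -1.07]
60 0 0.547 [-0.95  0.73  1.86  1.05  1.52  2.07]
60 0 0.6 [-0.91  0.79  1.73  1.08  1.53  2.14]
60 180 0.547 [-0.95  0.73  1.86  1.05  1.52 -1.07]
60 180 0.6 [-0.91  0.79  1.73  1.08  1.53 -1.  ]
```

Kinematics identified to 0.3 mm. Plan: set the cover mouth down on the pad, regrip it from the side (azimuth 40°, about 18° below horizontal), roll 180°, then set it down.

Run:
```python
from h import *
s,M=show((.56,-.235,.08),(.56,-.235,.036)); print(turn(M,down(-50)))
```

```text
t 4.2 pos [ 0.5533 -0.2407  0.1647] q [-0.44  0.36  1.66 -0.02  1.39 -0.06] F [ 0.9  0.5 -1.5] w 0.535 g 41.7
[[0.369, 0.896, -0.246], [0.929, -0.356, 0.098], [0.001, -0.265, -0.964]]
to (0.56, -0.235, 0.08) [0.0077 0.0264 0.0806]
to (0.56, -0.235, 0.036) [0.0077 0.038  0.123 ]
[-15.05   3.77  28.18]
```

>>> jog_arm(
  deltas=[0.008,0.026,0.08,-15.05,3.77,28.2,-1,0.008,0.026,0.08,-15.05,3.77,28.2,-1,0.008,0.026,0.08,-15.05,3.77,28.2,-1,0.008,0.026,0.08,-15.05,3.77,28.2,-1,0.008,0.026,0.08,-15.05,3.77,28.2,-1],
)

```text
time: 4.7
tool_pos: [0.5574, -0.2331, 0.0831]
tcp_rot: [2.949, 1.074, 0.005]
wrist_force: [-0.4, -0.4, -1.5]
width: 0.534
grip_force: 41.6
```

Run:
```python
from h import *
s,M=show((.56,-.235,.036)); print(turn(M,down(-50)))
```

```text
t 4.7 pos [ 0.5574 -0.2331  0.0831] q [-0.44  0.28  1.91 -0.    0.95  0.44] F [-0.4 -0.4 -1.5] w 0.534 g 41.6
[[0.766, 0.643, 0.004], [0.643, -0.766, -0.002], [0.002, 0.004, -1.0]]
to (0.56, -0.235, 0.036) [0.0007 0.003  0.0471]
[ 0.22 -0.1   0.01]
```

>>> jog_arm(
  deltas=[0,0.003,0.025,0,0,0,-1,0,0.003,0.04,0,0,0,-1,0,0.003,0.047,0,0,0,-1,0,0.003,0.047,0,0,0,-1,0,0.003,0.047,0,0,0,-1,0,0.003,0.047,0,0,0,1,0,0.003,0.047,0,0,0,1,0,0.003,0.047,0,0,0,1],
)

```text
time: 5.5
tool_pos: [0.5628, -0.238, 0.0381]
tcp_rot: [2.947, 1.072, 0.008]
wrist_force: [-0.1, 0.4, -0.5]
width: 0.994
grip_force: 0.0
```

>>> jog_arm(
  deltas=[0,0,0,0,0,0,1,0,0,0,0,0,0,1,0,0,-0.02,0,0,0,1,0,0,-0.07,0,0,0,1,0,0,-0.12,0,0,0,1,0,0,-0.17,0,0,0,1,0,0,-0.17,0,0,0,1],
)

```text
time: 6.2
tool_pos: [0.5664, -0.2396, 0.2175]
tcp_rot: [2.937, 1.068, 0.025]
wrist_force: [1.1, -0.4, 0.1]
width: 0.999
grip_force: 0.0
```

Run:
```python
from kin import *
s,M=show()
for n in("scene","side"):
    c=read_camera(n); cv2.imwrite(f"pics/{n}2.png",c["color"]); print(n,"expected top",np.round(proj(c,(.56,-.235,.054)),0))
    g=c["color"].min(2); u,v=map(int,proj(c,(.56,-.235,.054))); cv2.imwrite(f"pics/{n}2c.png",cv2.resize(c["color"][v-45:v+45,u-45:u+45],(400,400),interpolation=2)); print(u-45,v-45)
a=[cv2.imread(f"pics/{n}2c.png") for n in("scene","side")]; cv2.imwrite("pics/two2.png",np.hstack(a))
P,e=fit();print(P.round(4),e)
```

```text
t 6.2 pos [ 0.5664 -0.2396  0.2175] q [-0.44  0.16  1.79 -0.    1.17  0.43] F [ 1.1 -0.4  0.1] w 0.999 g 0.0
[[0.766, 0.642, 0.021], [0.643, -0.766, -0.01], [0.009, 0.021, -1.0]]
scene expected top [215. 163.]
170 117
side expected top [298. 263.]
252 217
[0.2506 0.5108 0.5657 0.3298 0.0249 1.5708] 0.00031561343851405077
```

View pics/two2.png

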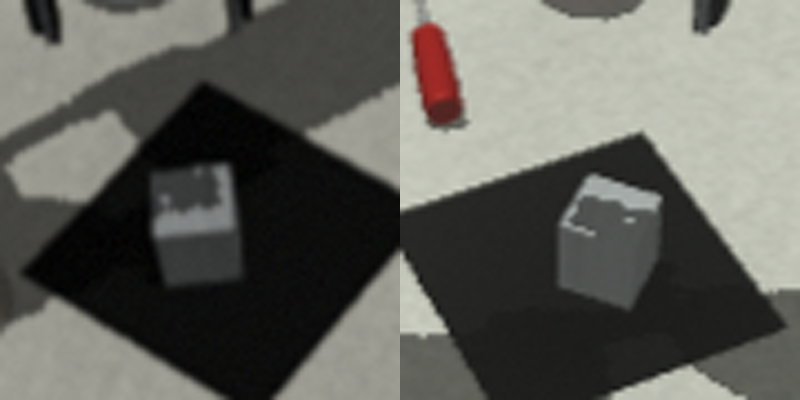

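Scene crop: the cover stands mouth down on the pad, with top-face corners at (151,170), (232,163), (239,230) and (157,236). The side crop agrees, with the top face around (611,207).

```bash
cat > t.py <<'E'
from kin import *
c=read_camera("scene"); A=[ray(c,170+x*90/400,117+y*90/400,.054) for x,y in((151,170),(232,163),(239,230),(157,236))]; print(np.mean(A,0).round(4),[round(np.degrees(np.arctan2(*(A[1]-A[0])[1::-1])),1)],np.linalg.norm(A[1]-A[0]),np.linalg.norm(A[2]-A[1]))
c=read_camera("side"); print(ray(c,252+(211)*90/400,217+207*90/400,.054).round(4))
s,M=show(); P,_=fit()
cc=np.array([.562,-.237,.030]); T=tool(40,18,180); z=T[:,2]
g=cc+.002*z; pre=g-.12*z+[0,0,.07]
print("pre",pre,M.T@(pre-s["tool_pos"]),turn(M,T))
# path check
q=s["q"]; rv=R.from_matrix(M.T@T).as_rotvec()
for k in np.linspace(0,1,11):
    p=s["tool_pos"]+k*(pre-s["tool_pos"]); q,e=ik(p,M@R.from_rotvec(k*rv).as_matrix(),P,q); print(q.round(2),round(e,4))
for p,TT in((pre-[0,0,.07],T),(g,T),(g+[0,0,.1],T),(g+[0,0,.1],tool(40,18,270)),(g+[0,0,.1],tool(40,18,0)),(g,tool(40,15,0))):
    q,e=ik(p,TT,P,q+np.array([0,0,0,0,0,.3])); print(q.round(2),round(e,4))
E
python3 t.py
```

```text
[ 0.5598 -0.2394  0.054 ] [np.float64(129.6)] 0.04784591194917888 0.04863805386548427
[ 0.5631 -0.2391  0.054 ]
t 6.4 pos [ 0.5604 -0.2368  0.206 ] q [-0.44  0.17  1.8  -0.    1.17  0.43] F [-0.4  0.5 -0.4] w 0.998 g 0.0
[[0.766, 0.642, 0.003], [0.642, -0.766, -0.002], [0.001, 0.004, -1.0]]
pre [ 0.47603092 -0.30913663  0.13646401] [-0.11120119  0.00098545  0.06933209] [ 0.19 71.92  0.1 ]
[-0.44  0.17  1.8  -0.    1.17  0.43] 0.0
[-0.52  0.13  1.86  0.13  1.11  0.29] 0.0
[-0.61  0.11  1.91  0.28  1.07  0.14] 0.0
[-0.7   0.11  1.95  0.43  1.05 -0.03] 0.0
[-0.78  0.12  1.99  0.58  1.06 -0.21] 0.0
[-0.87  0.15  2.02  0.72  1.09 -0.38] 0.0
[-0.95  0.19  2.05  0.85  1.15 -0.53] 0.0
[-1.02  0.25  2.06  0.95  1.22 -0.67] 0.0
[-1.08  0.32  2.06  1.03  1.3  -0.8 ] 0.0
[-1.14  0.4   2.06  1.09  1.39 -0.9 ] 0.0
[-1.18  0.49  2.05  1.14  1.48 -0.99] 0.0
[-1.18  0.62  2.03  1.15  1.43 -1.1 ] 0.0
[-0.98  0.67  2.06  1.35  1.33 -1.15] 0.0
[-0.98  0.48  2.09  1.31  1.37 -0.98] 0.0
[-0.98  0.48  2.09  1.31  1.37  0.59] 0.0
[-0.98  0.48  2.09  1.31  1.37  2.16] 0.0
[-0.99  0.71  2.05  1.36  1.37  1.96] 0.0
```

>>> jog_arm(
  deltas=[-0.03,0,0.01,0,9,0,1,-0.05,0,0.02,0,17,0,1,-0.07,0,0.03,0,26,0,1,-0.09,0,0.04,0,34,0,1,-0.1,0,0.05,0,43,0,1,-0.111,0.001,0.06,0,51,0,1,-0.111,0.001,0.069,0,60,0,1,-0.111,0.001,0.069,0,68,0,1],
)

```text
time: 7.2
tool_pos: [0.4757, -0.309, 0.1356]
tcp_rot: [-2.183, -0.791, -1.487]
wrist_force: [-0.1, 1.2, -0.2]
width: 1.005
grip_force: 0.0
```

>>> jog_arm(
  deltas=[0,0,0,0,4,0,1,0,0,0,0,4,0,1],
)

```text
time: 7.4
tool_pos: [0.4754, -0.3078, 0.1335]
tcp_rot: [-2.12, -0.764, -1.546]
wrist_force: [-0.5, -0.4, -0.8]
width: 0.998
grip_force: 0.0
```

Run:
```python
from kin import *
s,M=show(); T=tool(40,18,180); z=T[:,2]; g=np.array([.5615,-.238,.030])+.002*z
for p in (g-.11*z+[0,0,.04],g-.10*z,g): print((M.T@(p-s["tool_pos"])).round(4))
print(turn(M,T))
```

```text
t 7.4 pos [ 0.4754 -0.3078  0.1335] q [-1.19  0.49  2.05  1.14  1.48 -1.  ] F [-0.5 -0.4 -0.8] w 0.998 g 0.0
[[0.237, 0.641, 0.73], [0.191, -0.768, 0.612], [0.953, -0.005, -0.304]]
[-0.0262  0.002   0.0169]
[-0.0643  0.0022  0.039 ]
[-0.0649  0.0021  0.139 ]
[ 0.05 -0.29 -0.33]
```

>>> jog_arm(
  deltas=[-0.03,0.002,0.02,0,-0.3,-0.3,1,-0.064,0.002,0.039,0,-0.3,-0.3,1,-0.065,0.002,0.039,0,-0.3,-0.3,1,-0.065,0.002,0.07,0,-0.3,-0.3,1,-0.065,0.002,0.1,0,-0.3,-0.3,1,-0.065,0.002,0.125,0,-0.3,-0.3,1,-0.065,0.002,0.139,0,-0.3,-0.3,1,-0.065,0.002,0.139,0,-0.3,-0.3,1],
)

```text
time: 8.2
tool_pos: [0.5658, -0.2377, 0.0346]
tcp_rot: [-2.125, -0.788, -1.546]
wrist_force: [-0.2, 0.3, 0.5]
width: 0.999
grip_force: 0.0
```

Run:
```python
from kin import *
s,M=show(); T=tool(40,18,180); z=T[:,2]; g=np.array([.5615,-.238,.030])+.002*z
print((M.T@(g-s["tool_pos"])).round(4)); print(turn(M,T))
c=read_camera("scene"); d=read_camera("side")
cv2.imwrite("pics/two3.png",np.hstack([cv2.resize(c["color"][110:220,150:260],(400,400)),cv2.resize(d["color"][210:320,240:350],(400,400))]))
```

```text
t 8.2 pos [ 0.5658 -0.2377  0.0346] q [-0.98  0.66  2.05  1.34  1.33 -1.15] F [-0.2  0.3  0.5] w 0.999 g 0.0
[[0.231, 0.646, 0.728], [0.209, -0.763, 0.611], [0.95, 0.011, -0.312]]
[-0.0054 -0.0026  0.0002]
[-0.03  0.15  0.67]
```

View pics/two3.png

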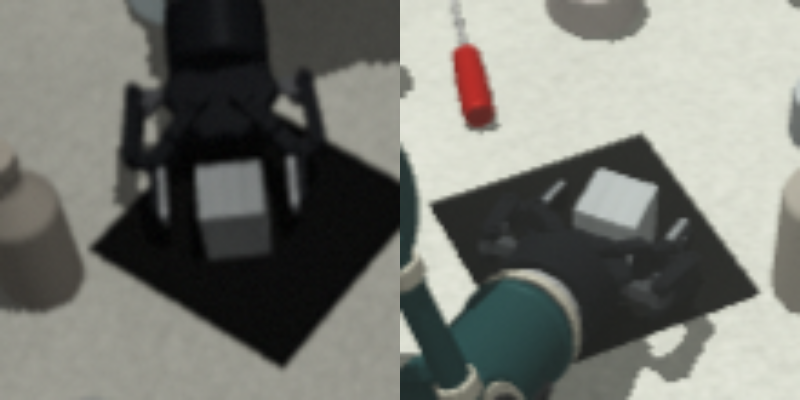

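The cover sits centred between the open fingers, at (232,190) in the left panel. Closing, then lifting.

>>> jog_arm(
  deltas=[-0.003,0,0,0,0,0,1,-0.003,0,0,0,0,0,-1,-0.003,0,0,0,0,0,-1,-0.003,0,0,0,0,0,-1,-0.003,0,0,0,0,0,-1,-0.003,0,0,0,0,0,-1,-0.003,0,0,0,0,0,-1,-0.003,0,0,0,0,0,-1],
  squeeze=60,
)

```text
time: 9.1
tool_pos: [0.5646, -0.2402, 0.0311]
tcp_rot: [-2.127, -0.785, -1.548]
wrist_force: [-0.6, -0.7, 2.4]
width: 0.532
grip_force: 63.5
```

Run:
```python
from kin import *
s,M=show(); print(M.T@np.array([0,0,.1]))
```

```text
t 9.1 pos [ 0.5646 -0.2402  0.0311] q [-0.98  0.67  2.05  1.34  1.33 -1.16] F [-0.6 -0.7  2.4] w 0.532 g 63.5
[[0.232, 0.643, 0.73], [0.208, -0.765, 0.609], [0.95, 0.011, -0.311]]
[ 0.09502184  0.00111435 -0.03113855]
```

>>> jog_arm(
  deltas=[0.028,0,-0.01,0,0,0,-1,0.06,0,-0.02,0,0,0,-1,0.095,0,-0.031,0,0,0,-1,0.095,0,-0.031,0,0,8,-1,0.095,0,-0.031,0,0,16,-1,0.095,0,-0.031,0,0,24,-1,0.095,0,-0.031,0,0,32,-1,0.095,0,-0.031,0,0,40,-1],
)

```text
time: 9.9
tool_pos: [0.5636, -0.2386, 0.1301]
tcp_rot: [-2.073, -0.003, -1.153]
wrist_force: [-0.0, -0.5, -1.0]
width: 0.532
grip_force: 63.4
```

>>> jog_arm(
  deltas=[0,0,0,0,0,8,-1,0,0,0,0,0,16,-1,0,0,0,0,0,24,-1,0,0,0,0,0,32,-1,0,0,0,0,0,40,-1,0,0,0,0,0,48,-1,0,0,0,0,0,56,-1,0,0,0,0,0,64,-1],
)

```text
time: 10.7
tool_pos: [0.5636, -0.2386, 0.13]
tcp_rot: [-1.623, 1.011, -0.432]
wrist_force: [-0.5, -0.7, -0.7]
width: 0.534
grip_force: 63.4
```

>>> jog_arm(
  deltas=[0,0,0,0,0,8,-1,0,0,0,0,0,16,-1,0,0,0,0,0,24,-1,0,0,0,0,0,32,-1,0,0,0,0,0,40,-1,0,0,0,0,0,48,-1,0,0,0,0,0,56,-1,0,0,0,0,0,64,-1],
)

```text
time: 11.5
tool_pos: [0.5637, -0.2386, 0.13]
tcp_rot: [-0.836, 1.708, 0.329]
wrist_force: [-0.8, -0.0, -0.8]
width: 0.535
grip_force: 63.4
```

>>> jog_arm(
  deltas=[0,0,0,0,0,8,-1,0,0,0,0,0,12,-1,0,0,0,0,0,12,-1,0,0,0,0,0,12,-1],
)

```text
time: 11.9
tool_pos: [0.5637, -0.2388, 0.1303]
tcp_rot: [-0.664, 1.796, 0.465]
wrist_force: [-0.7, 0.1, -1.1]
width: 0.533
grip_force: 63.4
```

Run:
```python
from kin import *
s,M=show(); T=tool(40,15,0); print(turn(M,tool(40,18,0)),turn(M,T))
for z in(.08,.05,.04,.034): print(z,(M.T@(np.array([.562,-.238,z])-s["tool_pos"])).round(4))
c=read_camera("scene"); d=read_camera("side")
cv2.imwrite("pics/two4.png",np.hstack([cv2.resize(c["color"][90:200,150:260],(400,400)),cv2.resize(d["color"][180:290,240:350],(400,400))]))
```

```text
t 11.9 pos [ 0.5637 -0.2388  0.1303] q [-0.98  0.48  2.08  1.3   1.37  2.15] F [-0.7  0.1 -1.1] w 0.533 g 63.4
[[-0.231, -0.644, 0.729], [-0.21, 0.765, 0.609], [-0.95, -0.012, -0.312]]
[-0.11 -0.19  0.68] [-0.09 -3.19  0.68]
0.08 [0.0481 0.0023 0.0149]
0.05 [0.0766 0.0027 0.0243]
0.04 [0.0861 0.0028 0.0274]
0.034 [0.0918 0.0028 0.0293]
```

View pics/two4.png

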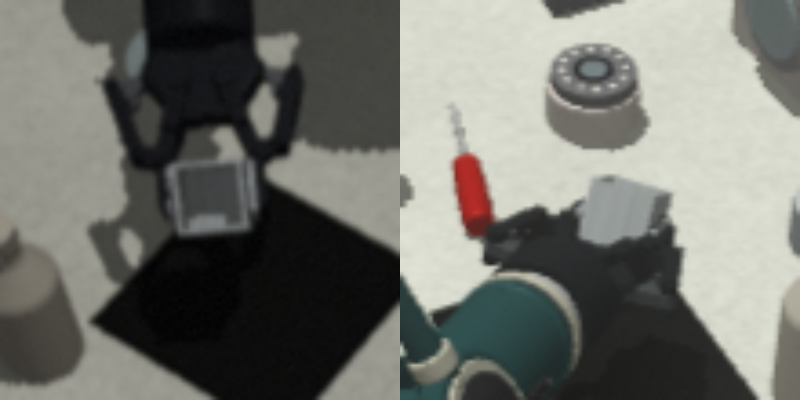

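Left panel: the cover is mouth up, leaning about 36°, still held over the pad. Lowering until its far edge touches.

>>> jog_arm(
  deltas=[0.04,0.002,0.012,0,-3.2,0.7,-1,0.07,0.003,0.022,0,-3.2,0.7,-1,0.08,0.003,0.0255,0,-3.2,0.7,-1,0.087,0.003,0.0277,0,-3.2,0.7,-1,0.09,0.003,0.0287,0,-3.2,0.7,-1,0.09,0.003,0.0287,0,-3.2,0.7,-1,0.09,0.003,0.0287,0,-3.2,0.7,-1],
)

```text
time: 12.7
tool_pos: [0.5625, -0.2387, 0.0376]
tcp_rot: [-0.635, 1.748, 0.486]
wrist_force: [0.0, 0.5, -1.2]
width: 0.531
grip_force: 63.5
```

Run:
```python
from kin import *
s,M=show(); print(turn(M,tool(40,15,0)), "down1mm",M.T@np.array([0,0,-.001]))
```

```text
t 12.7 pos [ 0.5625 -0.2387  0.0376] q [-1.    0.69  2.05  1.36  1.38  1.97] F [ 0.   0.5 -1.2] w 0.531 g 63.5
[[-0.197, -0.641, 0.742], [-0.166, 0.768, 0.619], [-0.966, -0.001, -0.258]]
[-0.15  0.05  0.05] down1mm [9.66171901e-04 1.47172274e-06 2.57894730e-04]
```

>>> jog_arm(
  deltas=[0.002,0,0.0005,0,0,0,-1,0.003,0,0.0008,0,0,0,-1,0.003,0,0.0008,0,0,0,-1],
)

```text
time: 13.0
tool_pos: [0.562, -0.2381, 0.0334]
tcp_rot: [-0.634, 1.748, 0.487]
wrist_force: [0.1, 0.2, -0.9]
width: 0.528
grip_force: 63.5
```

>>> jog_arm(
  deltas=[0.001,0,0.0003,0,0,0,-1,0.001,0,0.0003,0,0,0,-1],
)

```text
time: 13.2
tool_pos: [0.5621, -0.2381, 0.0328]
tcp_rot: [-0.633, 1.747, 0.488]
wrist_force: [-1.4, -0.0, 3.6]
width: 0.531
grip_force: 63.7
```

>>> jog_arm(
  deltas=[0,0,0,0,0,0,0.4,0,0,0,0,0,0,0.4,0,0,0,0,0,0,1,0,0,0,0,0,0,1,0,0,0,0,0,0,1,0,0,0,0,0,0,1],
)

```text
time: 13.8
tool_pos: [0.562, -0.238, 0.0321]
tcp_rot: [-0.633, 1.749, 0.488]
wrist_force: [-0.6, -1.3, -0.4]
width: 1.0
grip_force: 0.0
```

Run:
```python
from kin import *
s,M=show(); print("up10",M.T@np.array([0,0,.1]))
c=read_camera("scene"); d=read_camera("side")
cv2.imwrite("pics/two5.png",np.hstack([cv2.resize(c["color"][110:220,150:260],(400,400)),cv2.resize(d["color"][210:320,240:350],(400,400))]))
```

```text
t 13.8 pos [ 0.562  -0.238   0.0321] q [-1.    0.7   2.05  1.36  1.37  1.96] F [-0.6 -1.3 -0.4] w 1.0 g 0.0
[[-0.199, -0.641, 0.741], [-0.165, 0.768, 0.619], [-0.966, 0.001, -0.258]]
up10 [-0.09661026  0.0001054  -0.02581564]
```

View pics/two5.png

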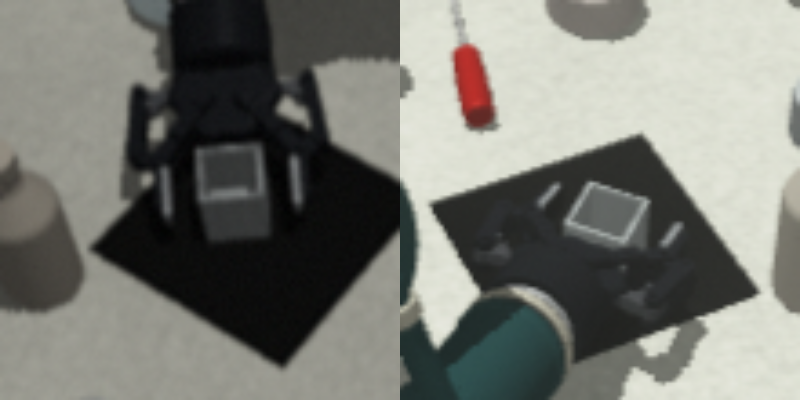

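The cover stands mouth up on the pad: the rim is at (230,170) in the left panel, upright in both views. I back off along the tool axis, rise, and unwind to tool-down over the tray.

>>> jog_arm(
  deltas=[0,0,-0.02,0,0,0,1,0,0,-0.06,0,0,0,1,0,0,-0.1,0,0,0,1,0,0,-0.13,0,0,0,1,-0.04,0,-0.14,0,0,0,1,-0.09,0,-0.15,0,0,0,1,-0.14,0,-0.165,0,0,0,1,-0.14,0,-0.165,0,0,0,1],
)

```text
time: 14.7
tool_pos: [0.4686, -0.3197, 0.2165]
tcp_rot: [-0.64, 1.746, 0.477]
wrist_force: [-0.0, -1.0, 0.0]
width: 0.999
grip_force: 0.0
```

Run:
```python
from kin import *
s,M=show(); P,_=fit()
qg,e=ik(np.array([.4644,.2385,.16]),down(-15),P,[.45,.1,1.95,0,1.1,.7]); print(qg.round(2),e)
q0=s["q"]; N=5; pr=(s["tool_pos"],R.from_matrix(M))
for k in range(1,N+1):
    q=q0+(qg-q0)*k/N; p,T=fk(q,P); rel=pr[1].inv()
    print(k,p.round(3),"d",rel.apply(p-pr[0]).round(3),np.degrees((rel*T).as_rotvec()).round(1)); 
    qq=q0+(qg-q0)*(k-1)/N
    for a in np.linspace(.25,1,4):
        rv=(rel*T).as_rotvec(); qq,e=ik(pr[0]+a*(p-pr[0]),(pr[1]*R.from_rotvec(a*rv)).as_matrix(),P,qq); print("   ",qq.round(2),round(e,4))
    pr=(p,T)
```

```text
t 14.7 pos [ 0.4686 -0.3197  0.2165] q [-1.21  0.39  2.03  1.15  1.59  2.24] F [-0. -1.  0.] w 0.999 g 0.0
[[-0.192, -0.64, 0.744], [-0.173, 0.768, 0.617], [-0.966, -0.01, -0.259]]
[ 0.43  0.05  2.02 -0.    1.07  0.69] 3.129908684203756e-14
1 [ 0.504 -0.162  0.178] d [0.003 0.098 0.133] [-24.8  10.  -28.4]
    [-1.14  0.38  2.03  1.09  1.58  2.14] 0.0
    [-1.06  0.36  2.03  1.03  1.56  2.06] 0.0
    [-0.98  0.34  2.03  0.97  1.53  1.99] 0.0
    [-0.88  0.32  2.03  0.92  1.48  1.93] 0.0
2 [ 0.498 -0.037  0.148] d [-0.047  0.047  0.11 ] [-23.9   3.3 -33.4]
    [-0.81  0.31  2.02  0.86  1.47  1.84] 0.0
    [-0.73  0.29  2.02  0.8   1.45  1.75] 0.0
    [-0.65  0.27  2.02  0.75  1.42  1.68] 0.0
    [-0.56  0.25  2.03  0.69  1.38  1.62] 0.0
3 [0.482 0.058 0.132] d [-0.055 -0.019  0.078] [-20.9  -1.2 -37.6]
    [-0.48  0.24  2.02  0.63  1.37  1.53] 0.0
    [-0.4   0.22  2.02  0.58  1.34  1.45] 0.0
    [-0.32  0.2   2.02  0.52  1.31  1.38] 0.0
    [-0.23  0.18  2.02  0.46  1.28  1.31] 0.0
4 [0.472 0.142 0.135] d [-0.019 -0.073  0.039] [-17.5  -3.  -40.7]
    [-0.15  0.17  2.02  0.41  1.26  1.23] 0.0
    [-0.07  0.15  2.02  0.35  1.23  1.15] 0.0
    [0.02 0.13 2.02 0.29 1.21 1.07] 0.0
    [0.1  0.12 2.02 0.23 1.17 1.  ] 0.0
5 [0.464 0.239 0.16 ] d [ 0.045 -0.09  -0.004] [-15.3  -3.  -42.5]
    [0.18 0.1  2.02 0.17 1.15 0.92] 0.0
    [0.27 0.08 2.02 0.12 1.13 0.84] 0.0
    [0.35 0.06 2.02 0.06 1.1  0.77] 0.0
    [0.43 0.05 2.02 0.   1.07 0.69] 0.0
```

>>> jog_arm(
  deltas=[-0.05,0,-0.014,0,0,0,1,-0.058,0.04,0.03,-8,3,-9,1,-0.057,0.07,0.08,-15,6,-17,1,-0.055,0.098,0.117,-20,8,-23,1,-0.055,0.098,0.117,-24.8,10,-28.4,1,-0.055,0.098,0.117,-24.8,10,-28.4,1],
)

```text
time: 15.3
tool_pos: [0.5022, -0.1575, 0.2323]
tcp_rot: [-1.418, 1.57, 0.474]
wrist_force: [0.6, -0.5, 0.6]
width: 0.999
grip_force: 0.0
```

>>> jog_arm(
  deltas=[-0.047,0.047,0.11,-23.9,3.3,-33.4,1,-0.047,0.047,0.11,-23.9,3.3,-33.4,1,-0.047,0.047,0.11,-23.9,3.3,-33.4,1,-0.047,0.047,0.11,-23.9,3.3,-33.4,1,-0.047,0.047,0.11,-23.9,3.3,-33.4,1],
)

```text
time: 15.8
tool_pos: [0.4958, -0.0339, 0.2037]
tcp_rot: [-2.128, 1.054, 0.417]
wrist_force: [-1.0, -0.2, -0.5]
width: 1.003
grip_force: 0.0
```

>>> jog_arm(
  deltas=[-0.055,-0.019,0.078,-20.9,-1.2,-37.6,1,-0.055,-0.019,0.078,-20.9,-1.2,-37.6,1,-0.055,-0.019,0.078,-20.9,-1.2,-37.6,1,-0.055,-0.019,0.078,-20.9,-1.2,-37.6,1,-0.055,-0.019,0.078,-20.9,-1.2,-37.6,1],
)

```text
time: 16.3
tool_pos: [0.4796, 0.0601, 0.1892]
tcp_rot: [-2.624, 0.228, 0.32]
wrist_force: [-0.4, -0.1, 0.1]
width: 1.003
grip_force: 0.0
```

>>> jog_arm(
  deltas=[-0.019,-0.073,0.039,-17.5,-3,-40.7,1,-0.019,-0.073,0.039,-17.5,-3,-40.7,1,-0.019,-0.073,0.039,-17.5,-3,-40.7,1,-0.019,-0.073,0.039,-17.5,-3,-40.7,1,-0.019,-0.073,0.039,-17.5,-3,-40.7,1,-0.019,-0.073,0.039,-17.5,-3,-40.7,1],
)

```text
time: 16.9
tool_pos: [0.4706, 0.145, 0.194]
tcp_rot: [-2.772, -0.808, 0.179]
wrist_force: [0.0, 0.2, -0.0]
width: 1.003
grip_force: 0.0
```

>>> jog_arm(
  deltas=[0.045,-0.09,-0.004,-15.3,-3,-42.5,1,0.045,-0.09,-0.004,-15.3,-3,-42.5,1,0.045,-0.09,-0.004,-15.3,-3,-42.5,1,0.045,-0.09,-0.004,-15.3,-3,-42.5,1,0.045,-0.09,-0.004,-15.3,-3,-42.5,1,0.045,-0.09,-0.004,-15.3,-3,-42.5,1],
)

```text
time: 17.5
tool_pos: [0.463, 0.2411, 0.2195]
tcp_rot: [-2.48, -1.907, 0.002]
wrist_force: [-1.2, -0.4, 0.4]
width: 0.998
grip_force: 0.0
```

Run:
```python
from kin import *
s,M=show((.4644,.2385,.12),(.4644,.2385,.04)); print(turn(M,down(-15)))
c=read_camera("wrist"); cv2.imwrite("pics/w6.png",c["color"])
d=read_camera("side"); e=read_camera("scene")
cv2.imwrite("pics/all6.png",np.hstack([cv2.resize(c["color"],(400,300)),cv2.resize(e["color"][140:260,150:310],(400,300))]))
for p in((.4778,.2887,.019),(.4644,.2385,.058),(.451,.188,.012)): print("wrist px",np.round(proj(c,p)))
```

```text
t 17.5 pos [0.463  0.2411 0.2195] q [ 0.42 -0.    1.96  0.01  1.19  0.68] F [-1.2 -0.4  0.4] w 0.998 g 0.0
[[0.257, 0.966, -0.009], [0.966, -0.257, 0.009], [0.007, -0.011, -1.0]]
to (0.4644, 0.2385, 0.12) [-0.0028  0.0031  0.0995]
to (0.4644, 0.2385, 0.04) [-0.0034  0.004   0.1795]
[-0.62 -0.4   0.11]
wrist px [287. 143.]
wrist px [287. 199.]
wrist px [286. 230.]
```

View pics/all6.png

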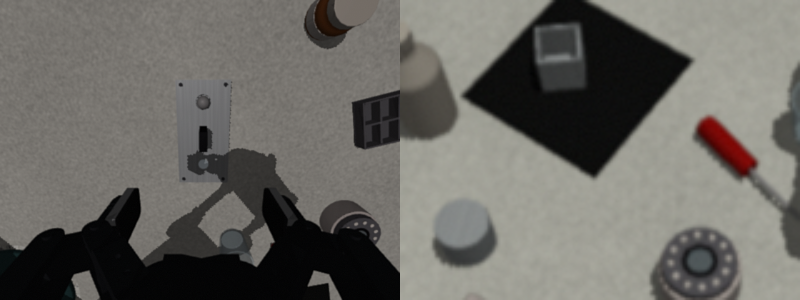

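The wrist view (left) shows the ball in its pocket at (203,101), the handle at (204,138) and a clean tray outline. On the right, the cover stands upright on the pad at (558,55). Descending on the handle.

>>> jog_arm(
  deltas=[-0.003,0.003,0.05,-0.6,-0.4,0,1,-0.003,0.003,0.09,-0.6,-0.4,0,1,-0.003,0.003,0.13,-0.6,-0.4,0,1,-0.003,0.004,0.16,-0.6,-0.4,0,1,-0.003,0.004,0.179,-0.6,-0.4,0,1,-0.003,0.004,0.179,-0.6,-0.4,0,1,-0.003,0.004,0.179,-0.6,-0.4,0,1],
)

```text
time: 18.35
tool_pos: [0.466, 0.2383, 0.041]
tcp_rot: [-2.494, -1.909, 0.0]
wrist_force: [0.2, -0.2, 1.1]
width: 0.998
grip_force: 0.0
```

Run:
```python
from kin import *
s,M=show((.4644,.2385,.04)); print(turn(M,down(-15)))
```

```text
t 18.35 pos [0.466  0.2383 0.041 ] q [0.42 0.21 2.1  0.   0.83 0.69] F [ 0.2 -0.2  1.1] w 0.998 g 0.0
[[0.261, 0.965, -0.001], [0.965, -0.261, 0.0], [0.0, -0.001, -1.0]]
to (0.4644, 0.2385, 0.04) [-0.0002 -0.0016  0.001 ]
[-0.03 -0.01 -0.12]
```

>>> jog_arm(
  deltas=[0,-0.001,0,0,0,0,-1,0,-0.001,0,0,0,0,-1,0,-0.001,0,0,0,0,-1,0,-0.001,0,0,0,0,-1,0,-0.001,0,0,0,0,-1,0,-0.001,0,0,0,0,-1,0,-0.001,0,0,0,0,-1,0,-0.001,0,0,0,0,-1],
  squeeze=80,
)

```text
time: 19.15
tool_pos: [0.4648, 0.2394, 0.0418]
tcp_rot: [-2.492, -1.913, -0.002]
wrist_force: [-1.9, -0.1, 6.3]
width: 0.128
grip_force: 79.5
```

>>> jog_arm(
  deltas=[0,0,0,0,0,0,-1,0,0,0,0,0,0,-1,0,0,0,0,0,0,-1],
)

```text
time: 19.45
tool_pos: [0.4648, 0.2394, 0.0418]
tcp_rot: [-2.492, -1.913, -0.002]
wrist_force: [-2.2, 1.0, 6.1]
width: 0.132
grip_force: 79.5
```

>>> jog_arm(
  deltas=[0,0,-0.004,0,0,0,-1,0,0,-0.014,0,0,0,-1,0,0,-0.032,0,0,0,-1,0,0,-0.055,0,0,0,-1,0,0,-0.08,0,0,0,-1,0,0,-0.105,0,0,0,-1,0,0,-0.125,0,0,0,-1,0,0,-0.138,0,0,0,-1],
)

```text
time: 20.25
tool_pos: [0.4649, 0.2391, 0.1808]
tcp_rot: [2.492, 1.913, 0.004]
wrist_force: [1.1, -0.3, -4.9]
width: 0.13
grip_force: 78.3
```

>>> jog_arm(
  deltas=[0,0,0,0,0,0,-1,0,0,0,0,0,0,-1,0,0,0,0,0,0,-1],
)

```text
time: 20.55
tool_pos: [0.4635, 0.2384, 0.1774]
tcp_rot: [-2.491, -1.913, 0.004]
wrist_force: [-0.6, -0.1, -5.5]
width: 0.126
grip_force: 78.3
```

Run:
```python
from kin import *
s,M=show((.6575,-.0407,.18)); print(turn(M,down(-15)))
c=read_camera("wrist"); p=s["tool_pos"]+M@np.array([.052,0,.023]); u,v=proj(c,p); print("ball expected px",u,v)
C=c["color"]; g=cv2.cvtColor(C,6); u,v=int(u),int(v); w=g[v-40:v+40,u-40:u+40]
k=cv2.HoughCircles(cv2.resize(w,None,fx=3,fy=3),cv2.HOUGH_GRADIENT,1.5,60,param1=80,param2=25,minRadius=20,maxRadius=75); print(None if k is None else [(u-40+a/3,v-40+b/3,r/3) for a,b,r in k[0][:4]])
print("expected ball r px", c["fx"]*.010/ (c["origin"][2]-p[2]))
# screw holes: find small dark blobs predicted
H=[s["tool_pos"]+M@np.array([a*.078,b*.0335,.030]) for a in(1,-1) for b in(1,-1)]
for h in H: print("hole",np.round(proj(c,h),1))
m=(g[60:320,150:420]<60).astype(np.uint8); n,l,st,ce=cv2.connectedComponentsWithStats(m); print([(round(x+150,1),round(y+60,1),int(a)) for (x,y),a in zip(ce[1:],st[1:,4]) if 3<a<80])
```

```text
t 20.55 pos [0.4635 0.2384 0.1774] q [0.43 0.03 2.   0.   1.11 0.69] F [-0.6 -0.1 -5.5] w 0.126 g 78.3
[[0.258, 0.966, -0.002], [0.966, -0.258, -0.001], [-0.001, -0.002, -1.0]]
to (0.6575, -0.0407, 0.18) [-0.2195  0.2596 -0.0028]
[-0.11  0.08  0.02]
ball expected px 284.23191658868086 168.37861066503817
[(np.float32(280.25), np.float32(171.25), np.float32(20.166666))]
expected ball r px 19.87450543284786
hole [351.  114.4]
hole [217.5 114.5]
hole [334.2 361.4]
hole [233.2 361.4]
[(np.float64(264.5), np.float64(156.5), 4), (np.float64(365.2), np.float64(217.1), 11), (np.float64(359.2), np.float64(221.8), 12), (np.float64(368.4), np.float64(222.8), 28), (np.float64(365.4), np.float64(235.2), 40), (np.float64(357.5), np.float64(234.5), 8), (np.float64(373.7), np.float64(237.5), 10), (np.float64(367.0), np.float64(245.0), 4), (np.float64(374.9), np.float64(250.4), 27)]
```

>>> jog_arm(
  deltas=[-0.004,0.005,0,0,0,0,-1,-0.015,0.018,0,0,0,0,-1,-0.031,0.036,0,0,0,0,-1,-0.048,0.057,0,0,0,0,-1,-0.066,0.078,0,0,0,0,-1,-0.083,0.099,0,0,0,0,-1,-0.101,0.119,0,0,0,0,-1,-0.119,0.14,-0.002,0,0,0,-1],
)

```text
time: 21.4
tool_pos: [0.5691, 0.0864, 0.1799]
tcp_rot: [-2.491, -1.912, 0.002]
wrist_force: [0.1, 1.1, -4.6]
width: 0.127
grip_force: 78.2
```

>>> jog_arm(
  deltas=[-0.018,0.021,0,0,0,0,-1,-0.035,0.042,0,0,0,0,-1,-0.053,0.062,0,0,0,0,-1,-0.068,0.08,0,0,0,0,-1,-0.081,0.096,0,0,0,0,-1,-0.092,0.109,0,0,0,0,-1,-0.099,0.117,0,0,0,0,-1,-0.101,0.12,0,0,0,0,-1],
)

```text
time: 22.2
tool_pos: [0.6594, -0.0416, 0.1808]
tcp_rot: [-2.493, -1.912, -0.001]
wrist_force: [-0.2, 0.2, -3.9]
width: 0.125
grip_force: 78.2
```

>>> jog_arm(
  deltas=[0,0,0,0,0,0,-1,0,0,0,0,0,0,-1,0,0,0,0,0,0,-1,0,0,0,0,0,0,-1,0,0,0,0,0,0,-1],
)

```text
time: 22.7
tool_pos: [0.6588, -0.0402, 0.1813]
tcp_rot: [2.491, 1.914, 0.001]
wrist_force: [0.3, -1.0, -5.2]
width: 0.131
grip_force: 78.2
```

Run:
```python
from kin import *
s,M=show((.6575,-.0407,.18)); print(turn(M,down(-15)))
pk=s["tool_pos"]+M@np.array([.052,0,.030]); print("pocket",pk.round(4))
c=read_camera("wrist"); g=cv2.cvtColor(c["color"],6); w=cv2.resize(g[130:210,240:320],None,fx=3,fy=3)
k=cv2.HoughCircles(w,cv2.HOUGH_GRADIENT,1.5,60,param1=80,param2=25,minRadius=20,maxRadius=75); print([(240+a/3,130+b/3,r/3) for a,b,r in k[0][:4]])
# ball & plate in scene/side: bright plate mask near prediction
for n in("scene","side"):
    d=read_camera(n); H=[s["tool_pos"]+M@np.array([a*.085,b*.042,.030]) for a,b in((1,1),(1,-1),(-1,-1),(-1,1))]
    q=np.array([proj(d,h) for h in H]); print(n,"plate corners predicted",q.round(1).tolist())
    x0,y0=q.min(0).astype(int)-25; x1,y1=q.max(0).astype(int)+25
    b=d["color"][y0:y1,x0:x1].astype(int); m=((b.max(2)-b.min(2)<14)&(b.min(2)>120)&(b[...,0]>=b[...,2])).astype(np.uint8)
    cn,_=cv2.findContours(m,0,2); cn=max(cn,key=cv2.contourArea); print("   found",(cv2.boxPoints(cv2.minAreaRect(cn))+[x0,y0]).round(1).tolist())
    # cover
    print("   cover rim centre px",np.round(proj(d,(.5615,-.238,.054)),1), d["color"][int(proj(d,(.5615,-.238,.054))[1]),int(proj(d,(.5615,-.238,.054))[0])])
```

```text
t 22.7 pos [ 0.6588 -0.0402  0.1813] q [-0.1   0.28  1.71  0.    1.15  0.16] F [ 0.3 -1.  -5.2] w 0.131 g 78.2
[[0.258, 0.966, 0.001], [0.966, -0.258, 0.001], [0.001, 0.001, -1.0]]
to (0.6575, -0.0407, 0.18) [-0.0008 -0.0011  0.0013]
[ 0.03 -0.04  0.07]
pocket [0.6722 0.0101 0.1513]
[(np.float32(280.25), np.float32(178.75), np.float32(20.066666)), (np.float32(286.75), np.float32(156.75), np.float32(10.766666))]
scene plate corners predicted [[263.7, 245.6], [293.3, 221.9], [243.1, 173.0], [214.0, 193.8]]
   found [[239.6, 221.5], [264.5, 195.5], [291.5, 221.5], [266.6, 247.4]]
   cover rim centre px [213.8 162.6] [123 123 120]
side plate corners predicted [[305.3, 164.1], [277.3, 167.1], [289.3, 202.9], [319.9, 199.3]]
   found [[277.8, 167.8], [288.2, 164.0], [294.5, 181.4], [284.2, 185.2]]
   cover rim centre px [298.8 263.5] [86 87 84]
```

Run:
```python
from kin import *
s,M=show(); c=read_camera("wrist"); g=cv2.GaussianBlur(cv2.cvtColor(c["color"],6),(3,3),0).astype(int)
pt=lambda a,b,z=.030:np.array(proj(c,s["tool_pos"]+M@np.array([a,b,z])))
for b in(-.025,0,.025):
    u,v=pt(.085,b); col=g[int(v)-15:int(v)+16,int(u)]; print("end edge pred row",round(v,1),"strongest",int(v)-15+np.argsort(-abs(np.diff(col)))[:3])
for a in(.075,.03):
    for b in(-.042,.042):
        u,v=pt(a,b); row=g[int(v),int(u)-15:int(u)+16]; print("side edge a",a,"pred col",round(u,1),"strongest",int(u)-15+np.argsort(-abs(np.diff(row)))[:3])
print("5deg nose drop would shift the end edge to",pt(.085,0,.030+.085*np.sin(.087)).round(1),pt(.085,.042,.030+.085*np.sin(.087)).round(1))
```

```text
t 22.85 pos [ 0.6589 -0.0405  0.1812] q [-0.1   0.28  1.71  0.    1.15  0.16] F [ 0.2 -0.  -5.7] w 0.124 g 78.2
[[0.258, 0.966, 0.001], [0.966, -0.258, 0.0], [0.001, 0.001, -1.0]]
end edge pred row 99.6 strongest [ 96  95 101]
end edge pred row 99.6 strongest [ 97 101  98]
end edge pred row 99.6 strongest [98 97 99]
side edge a 0.075 pred col 201.1 strongest [209 208 210]
side edge a 0.075 pred col 367.3 strongest [353 354 352]
side edge a 0.03 pred col 207.9 strongest [205 204 206]
side edge a 0.03 pred col 360.2 strongest [357 358 356]
5deg nose drop would shift the end edge to [284.1 100.3] [365.1 100.2]
```

Run:
```python
from kin import *
s,M=show(); c=read_camera("wrist"); g=cv2.GaussianBlur(cv2.cvtColor(c["color"],6),(3,3),0).astype(int)
pt=lambda a,b,z=.030:np.array(proj(c,s["tool_pos"]+M@np.array([a,b,z])))
for a in(.082,.075,.07,.06,.05,.04,.03,.02):
    o=[]
    for b in(-.042,.042):
        u,v=pt(a,b); row=g[int(round(v)),int(u)-25:int(u)+26]; d=np.diff(row); i=np.argsort(-abs(d))[:5]; o.append((round(u,1),[(int(u)-25+int(k),int(d[k])) for k in i]))
    print(a,round(v,1),o)
v=int(round(pt(.075,0)[1])); print(v,g[v,180:390:3].tolist())
v=int(round(pt(.03,0)[1])); print(v,g[v,180:390:3].tolist())
v0=int(pt(.03,.035)[0]); print("col",v0,g[80:180:3,v0].tolist())
```

```text
t 22.9 pos [ 0.6589 -0.0406  0.1812] q [-0.1   0.28  1.71  0.    1.15  0.16] F [-0.6 -1.4 -4.2] w 0.125 g 78.2
[[0.258, 0.966, 0.001], [0.966, -0.258, 0.0], [0.001, 0.001, -1.0]]
0.082 106.0 [(np.float64(199.9), [(186, -3), (201, 3), (192, 3), (193, 3), (185, -2)]), (np.float64(368.6), [(365, 5), (364, 4), (366, 4), (390, -3), (384, 3)])]
0.075 120.7 [(np.float64(201.1), [(219, 26), (210, -26), (209, -23), (218, 23), (211, -18)]), (np.float64(367.4), [(353, 33), (344, -25), (345, -24), (354, 22), (352, 19)])]
0.07 130.9 [(np.float64(201.9), [(179, 3), (216, -3), (180, 2), (178, 2), (196, -2)]), (np.float64(366.5), [(363, 6), (387, 4), (364, 3), (362, 3), (386, 3)])]
0.06 150.7 [(np.float64(203.5), [(201, -5), (200, -5), (184, 4), (185, 4), (190, -3)]), (np.float64(364.9), [(361, 5), (362, 4), (388, 3), (346, 2), (363, 2)])]
0.05 169.8 [(np.float64(205.0), [(202, -7), (201, -5), (203, -4), (186, 2), (192, -2)]), (np.float64(363.2), [(360, 6), (359, 4), (361, 4), (344, 2), (363, 2)])]
0.04 188.1 [(np.float64(206.5), [(204, -7), (203, -7), (182, -3), (202, -3), (205, -3)]), (np.float64(
[... 573 characters left out ...]
 145, 142, 146, 147, 146, 143, 143, 145, 146, 141, 140, 144, 142, 144, 143, 139, 138, 136, 136, 136, 93, 46, 53, 109, 135, 135, 136, 154, 146, 144, 154, 152, 148, 146, 153]
206 [49, 67, 105, 144, 149, 151, 156, 148, 145, 133, 134, 134, 136, 136, 135, 132, 135, 136, 132, 134, 135, 136, 133, 131, 135, 133, 138, 134, 135, 130, 132, 135, 136, 132, 131, 132, 131, 133, 137, 134, 132, 133, 136, 132, 129, 131, 132, 133, 131, 133, 132, 130, 131, 132, 133, 136, 134, 131, 131, 134, 148, 150, 151, 149, 145, 152, 152, 146, 143, 149]
col 347 [148, 148, 153, 157, 155, 151, 148, 148, 141, 142, 109, 40, 39, 38, 83, 140, 141, 141, 141, 141, 141, 141, 141, 141, 141, 141, 141, 140, 140, 139, 139, 139, 139, 139]
```

The dark spots at columns 210–219 and 344–353 were screw holes. The plate edges match the level-tray prediction in width (160.7 vs 161.4 px at 60 mm, 155.2 vs 155.2 at 40 mm). The tray is level, the ball is in its pocket, and the pocket is at (0.672, 0.010, 0.151), over the lens at (0.671, 0.010). Handing in.

```bash
python3 -c "
from workcell import finish_job; print(finish_job())"
```

```text
the job is handed in; nothing more can be done
None
```

The job is handed in, with no score returned: when last checked, the cover stood mouth up and released on the pad, and the gripper held the tray level and still with the ball's pocket about 10 cm above the lens.

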